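# Clear the printing board, then ready the ink roller

### The job

Clear the black printing board: put the stray wooden stamp in the wooden tray with the other stamps and the stray green-capped marker in the blue tray with the other markers, setting each down gently and not dropping it. Then draw the ink roller by its handle out of the sloping holder, turn it level (handle and drum both level) and keep it raised with the drum over the middle of the board, at least 15 cm above the table: finish still holding it there, do not put it down. Leave the green paint jar beside the board standing where it is.

Things in the scene. Friction and masses are not known exactly. Their poses are not given: they have to be found in the camera images.
- stamp_mid (a point): The stray stamp, a light wooden block 48 (its x) x 28 (its y) x 26 mm high with a red flower on top and a dark rubber underside, lying flat on the printing board. The point is its centre, half-way up; z is up. Two similar stamps with blue and green flowers lie in the wooden tray already.
- pen_mid (a point): The stray marker, a white square-bodied bar 118 mm long (its x, the green cap at +x), 16 mm wide and 16 mm high, lying flat on the printing board. The point is its centre, half-way up. Two markers with red and orange caps lie in the blue tray already.
- stamp: The stray stamp again, its origin at the centre of its underside, same axes.
- pen: The stray marker again, its origin at the centre of its underside, same axes.
- stamp_tray: Open tray of light wood, fixed, 140 (its x) x 170 (its y) x 40 mm high, walls and floor 4 mm. Origin at the centre of its underside; turned less than 0.2 rad about the vertical. The two stamps in it lie in its +x half; its -x half is empty. It and the blue tray change places from run to run.
- pen_tray: Open tray of blue plastic, fixed to the table, of the same size and axes as the wooden one. The two markers in it lie along its y in the half with its +x; the half with its -x is empty.
- roller_grip (a point): Point on the ink roller's axis at the middle of the bare handle: the place to grip. Roller's x runs along the handle to the drum, y along the drum's axis, z is up when level. Square wooden handle 22 (y) x 20 mm (z), bare from x = -40 to +35 mm. At the start it leans in the holder, drum end up and towards the board, x about 37 degrees above level (slack in the sleeve), this point about 100 mm up.
- roller_drum (a point): Centre of the roller's red drum, 32 mm in diameter and 60 mm wide, 80 mm from roller_grip along the roller's x. The drum does not spin.
- roller_heel (a point): Centre of the end of the roller's handle, 100 mm from roller_grip towards roller's -x; at the start it sits on the floor of the sleeve.
- roller: The whole ink roller, about 130 g; origin at roller_grip, same axes. The handle spans x = -100 to +35 mm; a steel fork, 78 mm over its sides along y, carries the red drum. Centre of mass some 30 mm from the origin towards the drum.
- holder: Roller holder fixed to the table: a grey foot 130 x 80 x 12 mm and an aluminium square sleeve that leans 40 degrees above level towards its own +x. The sleeve is 60 mm deep inside and leaves 1.5 mm beside the handle on each side. Origin at the centre of its underside, z up.
- holder_mouth (a point): Centre of the sleeve's mouth; the handle must be drawn 60 mm up along the slope to come free.
- board_mid (a point): Centre of the top face of the black printing board, fixed to the table, 280 mm (its x) x 260 mm (its y) x 6 mm thick.
- jar_green: Green paint jar, 68 mm in diameter and 85 mm high, standing beyond the holder, left of the board; origin at the centre of its underside. To be left alone.

How it is judged:
On the way, in this order (a step that is already met when the one before it is completed fails the run):
1. the stray stamp lies in the wooden tray and the stray marker in the blue tray, both let go and at rest, the roller still in its holder (x of stamp_mid in the frame of stamp_tray between -0.067 and 0.067 m and y of stamp_mid in the frame of stamp_tray between -0.082 and 0.082 m and z of stamp_mid in the frame of stamp_tray between 0 and 0.05 m and x of pen_mid in the frame of pen_tray between -0.067 and 0.067 m and y of pen_mid in the frame of pen_tray between -0.082 and 0.082 m and z of pen_mid in the frame of pen_tray between 0 and 0.035 m and contact force between the fingers and stamp below 0.05 N and contact force between the fingers and pen below 0.05 N and linear speed of each of stamp, pen below 0.03 m/s and distance between roller_heel and holder_mouth below 0.075 m and z of roller_heel in the frame of holder below 0.055 m), for 0.2 s.
2. the roller, held by its handle, is drawn out of the sleeve (contact force between the fingers and roller above 2 N and distance between the grasp point and roller_grip below 0.06 m and z of roller_heel in the frame of holder above 0.08 m), for 0.1 s.
At the end, for the whole second after the job is handed in: Stamp in wooden tray and marker in blue tray, let go, at rest. Roller held still by its handle (within 60 mm of roller_grip), touching nothing else, handle and drum over 140 mm up, level within 0.2 rad, drum within 70 mm sideways of the board's middle; green jar moved under 30 mm (x of stamp_mid in the frame of stamp_tray between -0.067 and 0.067 m and y of stamp_mid in the frame of stamp_tray between -0.082 and 0.082 m and z of stamp_mid in the frame of stamp_tray between 0 and 0.05 m and x of pen_mid in the frame of pen_tray between -0.067 and 0.067 m and y of pen_mid in the frame of pen_tray between -0.082 and 0.082 m and z of pen_mid in the frame of pen_tray between 0 and 0.035 m and contact force between the fingers and stamp below 0.05 N and contact force between the fingers and pen below 0.05 N and linear speed of each of stamp, pen below 0.03 m/s and contact force between the fingers and roller above 2 N and distance between the grasp point and roller_grip below 0.06 m and height (world z) of each of roller_drum, roller_grip above 0.14 m and angle between roller's own x axis and vertical between 1.371 and 1.771 rad and angle between roller's own y axis and vertical between 1.371 and 1.771 rad and horizontal distance between roller_drum and board_mid below 0.07 m and linear speed of roller below 0.05 m/s and angular speed of roller below 0.3 rad/s and contact force between roller and holder below 0.05 N and contact force between roller and jar_green below 0.05 N and distance of jar_green from where it was at the start of the episode below 0.03 m); the arm keeps its last pose, push and grip.
It fails at once if the stray stamp or marker is dropped or thrown (moves faster than 1 m/s out of the fingers) ((contact force between the fingers and stamp below 0.05 N and linear speed of stamp above 1 m/s) or (contact force between the fingers and pen below 0.05 N and linear speed of pen above 1 m/s)).
It fails at once if the green paint jar is tipped or pushed more than 30 mm (distance of jar_green from where it was at the start of the episode above 0.03 m or angle between jar_green's own z axis and vertical above 0.5 rad).
It also fails if it takes over 67 s, if anything falls off the work surface, if the arm or the gripper's body presses on something with over 40 N, if the wrist force passes 120 N, or if a joint passes its speed limit or range.

### The arm

A 6-joint arm with a two-finger parallel gripper is mounted at the origin on the work surface. World frame = base frame: x ahead of the robot, y to its left, z up, the work surface at z = 0. Lengths are in m, angles in rad, forces in N, time in s.
With the tool pointing down it reaches from about 0.275 to 0.75 m from the base axis. Payload 10.2 kg.
Tool frame: the origin (TCP) lies at the very end of the fingers, on their centre line; the grasp point (between the pads) lies r.grasp_offset behind it (r.grasp_offset is the distance from the TCP to the grasp point, in m); z points along the fingers, y is the line along which they close (so a half turn about z gives the same grasp; the last joint's range is limited). The gripper opens to 88 mm and grips with 3 to 60 N. Pads are 18 mm wide; open, the fingers measure 123 mm over their backs; the gripper's body (75 mm by 187 mm) begins 45 mm behind the grasp point.
Start: joints at [-1.498, 0.313, 1.498, -0, 1.331, -0.223], TCP at [0.153, -0.502, 0.239] pointing down, gripper open.
Joint ranges: [-2.94, 2.94], [-0.97, 2.17], [0.19, 2.56], [-1.23, 4.37], [0.02, 3.11], [-2.88, 2.88]. Speed limits (rad/s): [2.39, 2.39, 3.01, 3.14, 3.14, 3.14].

### API

Orientations are given as a unit quaternion [x, y, z, w].
In Python, from workcell import r gives the robot as it stands.
- The arm moves only by the shell command python3 -m handwheel 'ROWS' [FORCE]. ROWS is JSON, a list that holds one entry, the list of rows, each a list of 7 numbers: the shift along the tool's x, y, z in cm, then the turn, a rotation vector about the tool's x, y, z in degrees, then the finger opening in cm, from 0 to 8.81. In form: [[[x, y, z, rx, ry, rz, gripper], ...]]. A call has 1 to 12 rows; each row shifts and turns the commanded pose from where the row before left it, along the tool's axes as they then stand; what a row does not reach is not made up. A row lasts 1/10 s, in which the tool goes at most 50 mm and 8.59 degrees, less where a joint would pass 70% of its speed; a pose out of reach is approached as far as the arm can. A call is refused whole if a number of a shift passes 5 or a number of a turn 8.59, either way. A call with a gripper value outside its range is refused whole. The fingers move at their own pace and stop on an object; FORCE is the grip in N (left out, the last holds). Time passes only in rows, so rows that do not move let the fingers close. It gives the time, the measured TCP pose, the force, the opening and the grip force at its end, in the units of the state.
- r.observe(): the state, without advancing time (a new reading comes with each control period).
- r.read_camera(name): name is "scene" or "top" or "wrist"; returns the picture (400x640x3 uint8, red, green, blue); there is no depth.
- r.camera_info(name): a dict with "fx", "fy", "cx", "cy" (pixels), "k1" (the pictures are not rectified: a ray, as slopes to the right and down, at radius r is drawn at 1 + k1 r^2 times it, then the intrinsics apply), "rvec" (rotation vector, rad) and "tvec" (3), from world to camera coordinates, as OpenCV has them. Camera axes: x right, y down, z forward; pixel columns grow to the right and rows downward; lengths in m; the calibration is good to about 2 mm. A picture is of the moment at which its call begins: read the wrist's pose just before it. camera_info takes no time and is no camera call; for the wrist camera it gives the pose at the moment of the call.
- r.hand_in(): hands the job in; it is judged then, once.
The state is a dict: "clock": time; "q": joint angles; "joint_velocities": joint speeds; "joint_torque": joint torques, N m; "tool_pos": TCP position; "tcp_rot": TCP orientation; "contact_force": force on the tool from outside, world axes, zero at the start; "ft_torque": the same for the moment, N m; "finger_gap": opening from 0.0 (shut) to 1.0 (fully open); "grasp_force": force on a finger pad.
Only numpy, scipy, OpenCV 4.12 (cv2) and the standard library are available. Lean on these libraries where they do the work, as an engineer would, in place of code of your own. Each camera call takes 0.05 s, during which the arm holds its last target. There are 200 camera calls.

## Working session

There is one attempt and no reset: what is moved stays moved. The work goes in short steps, Python scripts to look and compute and a shell command to move; the robot and the scene stay as the last step left them, time stands still between calls to the robot, and variables do not carry over. Pictures are saved under pics/ and viewed, at most 13 in all, crops included, and the job is handed in when it is done.

```bash
mkdir -p pics
cat > h.py <<'E'
import numpy as np, cv2, json
from scipy.spatial.transform import Rotation as R
from workcell import r
def ray(info,uv):
    u=np.array([(uv[0]-info['cx'])/info['fx'],(uv[1]-info['cy'])/info['fy']]); d=u.copy()
    for _ in range(30): d=u/(1+info['k1']*(d@d))
    M=R.from_rotvec(info['rvec']).as_matrix(); t=np.array(info['tvec'])
    v=M.T@np.array([d[0],d[1],1]); return -M.T@t, v/np.linalg.norm(v)
def atz(info,uv,z):
    o,v=ray(info,uv); return o+v*(z-o[2])/v[2]
def tri(pairs):
    A=0;b=0
    for i,uv in pairs:
        o,v=ray(i,uv); P=np.eye(3)-np.outer(v,v); A=A+P; b=b+P@o
    x=np.linalg.solve(A,b)
    return x,[round(float(np.linalg.norm((np.eye(3)-np.outer(v,v))@(x-o)))*1000,1) for o,v in [ray(i,uv) for i,uv in pairs]]
def proj(info,p):
    c=R.from_rotvec(info['rvec']).apply(p)+np.array(info['tvec']); s=c[:2]/c[2]; s=s*(1+info['k1']*(s@s))
    return s*[info['fx'],info['fy']]+[info['cx'],info['cy']]
def snap(name,fn):
    i=r.camera_info(name); im=r.read_camera(name)
    cv2.imwrite('pics/'+fn+'.png',cv2.cvtColor(im,cv2.COLOR_RGB2BGR))
    json.dump({k:np.array(v).tolist() for k,v in i.items()},open('pics/'+fn+'.json','w')); return i
def load(fn): return json.load(open('pics/'+fn+'.json'))
def go(p,Rm):
    s=r.observe(); c=R.from_quat(s['tcp_rot']); d=c.inv().apply(np.array(p)-s['tool_pos'])*100
    print('shift cm (tool)',d.round(2),'turn deg',np.degrees((c.inv()*R.from_matrix(Rm)).as_rotvec()).round(2))
E
python3 - <<'E'
from h import *
for n in('scene','top'): snap(n,n+'0')
a=cv2.imread('pics/scene0.png');b=cv2.imread('pics/top0.png')
s=r.observe();print(s['tool_pos'],R.from_quat(s['tcp_rot']).as_matrix().round(3),r.grasp_offset,s['clock'],s['contact_force'])
for n in('scene0','top0'):
  print(ray(load(n),(320,200)))
E
```

```text
[ 0.15302716 -0.50199746  0.23824517] [[ 0.957  0.292 -0.   ]
 [ 0.292 -0.957  0.001]
 [ 0.    -0.001 -1.   ]] 0.0187 0.1 [0.38780625 0.04300315 0.04735849]
(array([0.92263704, 0.77588729, 0.90596765]), array([-0.32886563, -0.61698022, -0.71497049]))
(array([0.4483365 , 0.05262608, 1.25318016]), array([ 0.08390182, -0.01966986, -0.99627987]))
```

View pics/scene0.png

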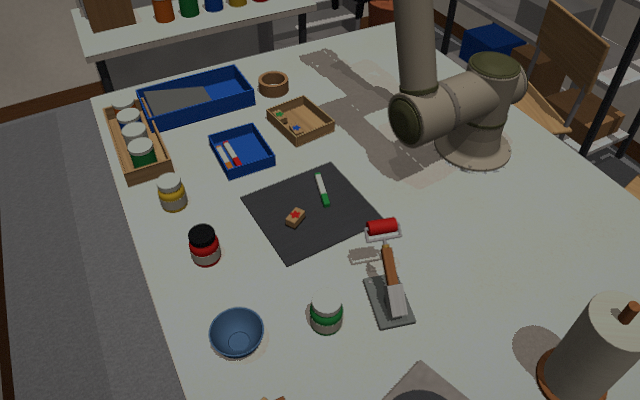

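View pics/top0.png

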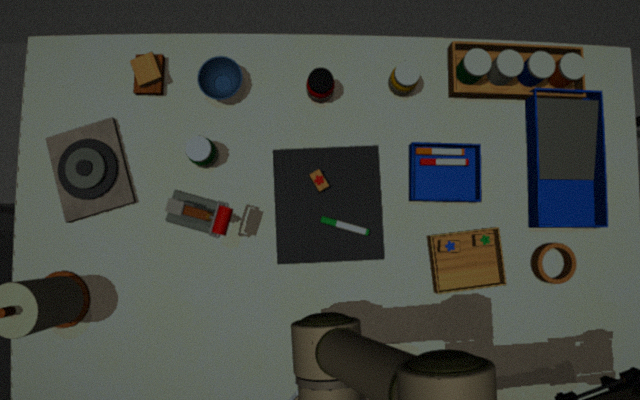

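The scene shows the stamp near (295,216), the marker from (320,173) to (325,205) and the roller drum at (382,228). In the top view these are the stamp at (319,180), the marker from (322,219) to (368,232), the drum at (221,220), the blue tray at (445,172) and the wood tray at (467,260). I'll enlarge these areas.

Run:
```python
from h import *
a=cv2.imread('pics/scene0.png');b=cv2.imread('pics/top0.png')
f=lambda im,x,y,w,h,k:cv2.resize(im[y:y+h,x:x+w],(w*k,h*k),interpolation=cv2.INTER_CUBIC)
c=np.zeros((600,800,3),np.uint8)
c[0:300,0:400]=f(b,160,170,100,75,4)      # top roller
c[300:600,0:400]=f(b,300,160,100,75,4)    # top stamp/pen
c[0:300,400:800]=f(a,340,210,100,75,4)[:300] # scene roller part
c[300:600,400:800]=f(a,260,160,100,75,4)
cv2.imwrite('pics/c1.png',c)
d=np.zeros((600,800,3),np.uint8)
d[:,:]=f(b,400,130,120,200,3)[:600,:360].shape and 0
d[0:540,0:360]=f(b,400,130,120,180,3); d[0:360,370:790]=f(a,200,90,140,120,3); d[360:600,370:790]=f(a,330,260,140,80,3)
cv2.imwrite('pics/c2.png',d)
```

```text
(no output)
```

View pics/c1.png

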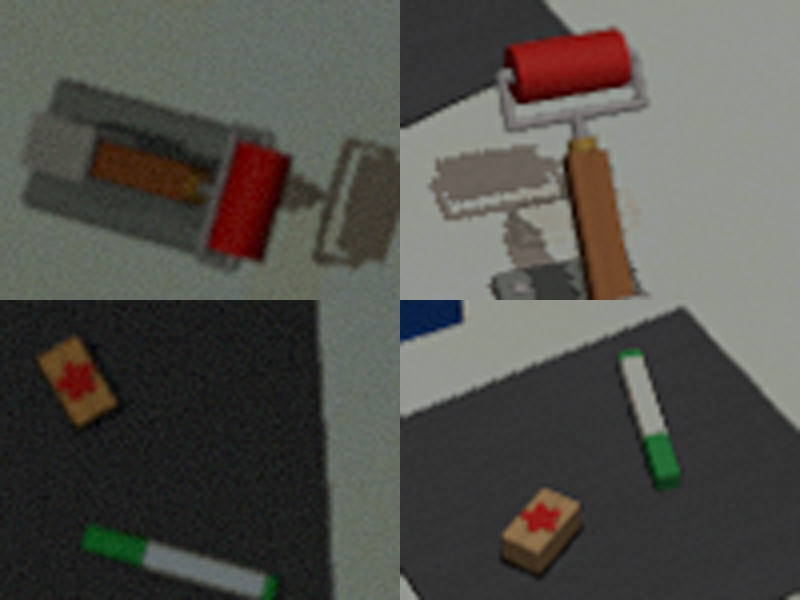

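View pics/c2.png

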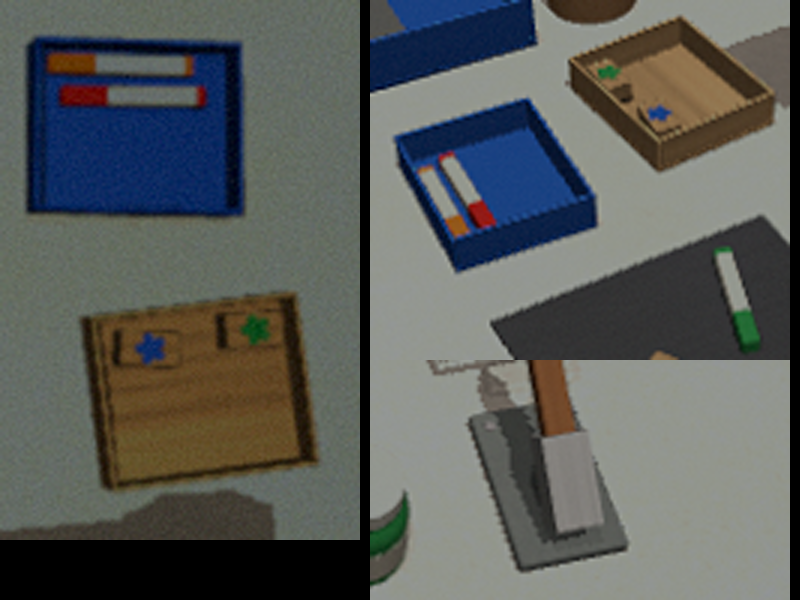

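The crops show the detail clearly: the flower, the marker ends, the drum, the sleeve mouth and the tray rims. Next I'll triangulate.

Run:
```python
from h import *
S=load('scene0');T=load('top0')
for n,s,t in [('flower',(295.3,214.5),(319,180.2)),('penG',(326,203),(321.5,219.2)),('penW',(317.5,173),(368,232)),('drum',(382,226.5),(222,220)),('ferrule',(385.7,246.5),(208.7,216.7)),('mouth',(396,285.3),(183.2,209.5))]:
    x,e=tri([(S,s),(T,t)]);print(n,x.round(4),e)
print('stamp dir',(atz(T,(300+25,160+28.75),.032)-atz(T,(300+13.75,160+11.6),.032)).round(4))
print('drum axis',(atz(T,(225.75,207.5),.16)-atz(T,(218.75,233.2),.16)).round(4))
for n,c in [('blue',[(410,142.7),(480.7,144.3),(481.3,201.3),(409.3,200.7)]),('wood',[(427.7,236),(498.7,228),(505.7,283.3),(435.7,292.7)])]:
    P=np.array([atz(T,u,.04) for u in c]);print(n,P.mean(0).round(3),'yaw',(P[0]-P[1]+P[3]-P[2]).round(3),[np.linalg.norm(P[i]-P[i-1]).round(3) for i in range(4)])
P=[atz(T,u,.006) for u in [(274,149),(378,145),(384,259),(278,264)]];print('board',np.mean(P,0).round(4),np.round(P,3)[:,:2].tolist())
print('jar top',atz(T,(200,150),.085))
print('sleeve px',[atz(T,u,.05).round(3).tolist() for u in [(172,206)]])
```

```text
flower [0.5972 0.0324 0.0273] [2.2, 2.2]
penG [0.5056 0.0245 0.0167] [0.7, 0.7]
penW [ 0.4743 -0.0865  0.0168] [2.7, 2.7]
drum [0.4942 0.2433 0.1418] [2.4, 2.4]
ferrule [0.5029 0.2768 0.1172] [1.6, 1.6]
mouth [0.5194 0.3454 0.0763] [3.3, 3.3]
stamp dir [-0.0409 -0.0273  0.    ]
drum axis [ 0.0548 -0.0137  0.    ]
blue [ 0.621 -0.272  0.04 ] yaw [-0.     0.349  0.   ] [np.float64(0.14), np.float64(0.174), np.float64(0.139), np.float64(0.175)]
wood [ 0.411 -0.323  0.04 ] yaw [-0.042  0.344  0.   ] [np.float64(0.135), np.float64(0.175), np.float64(0.133), np.float64(0.172)]
board [0.5444 0.0069 0.006 ] [[0.677, 0.142], [0.691, -0.113], [0.412, -0.128], [0.398, 0.128]]
jar top [0.6590048  0.30665392 0.085     ]
sleeve px [[0.532, 0.377, 0.05]]
```

```bash
python3 -m handwheel '[[[3.6,-2.4,0,0,0,0,6],[3.6,-2.4,0,0,0,0,6],[3.6,-2.4,0,0,0,0,6],[3.6,-2.4,0,0,0,0,6],[3.6,-2.4,0,0,0,0,6],[3.6,-2.4,0,0,0,0,6],[3.6,-2.4,0,0,0,0,6],[3.6,-2.4,0,0,0,0,6],[3.6,-2.4,0,0,0,0,6],[3.6,-2.4,0,0,0,0,6],[3.6,-2.4,0,0,0,0,6],[3.6,-2.4,0,0,0,0,6]]]'
python3 -m handwheel '[[[3.6,-2.4,0,0,0,0,6],[3.6,-2.4,0,0,0,0,6],[3.6,-2.4,0,0,0,0,6],[3.6,-2.4,0,0,0,0,6],[0,0,2.5,0,0,-8,6],[0,0,2.5,0,0,-8,6],[0,0,0,0,0,0,6],[0,0,0,0,0,0,6]]]'
python3 - <<'E'
from h import *
i=snap('wrist','w1')
print(proj(i,[.5972,.0324,.032]),proj(i,[.49,-.031,.022]))
th=np.radians(-56.3);go([.597,.032,.1],np.array([[-np.sin(th),np.cos(th),0],[np.cos(th),np.sin(th),0],[0,0,-1]]))
E
```

```text
clock: 1.3
tool_pos: [0.4831, -0.0991, 0.2386]
tcp_rot: [0.989, 0.147, -0.0, -0.0]
contact_force: [1.2, -0.3, -0.1]
finger_gap: 0.682
grasp_force: 0.0
clock: 2.1
tool_pos: [0.5921, 0.0329, 0.1892]
tcp_rot: [0.96, 0.282, -0.0, -0.0]
contact_force: [1.0, -0.2, 0.1]
finger_gap: 0.678
grasp_force: 0.0
[323.58346602 172.56709636] [318.61233521 289.0872296 ]
shift cm (tool) [0.33 0.3  9.  ] turn deg [ 0.06 -0.07 -0.96]
```

View pics/w1.png

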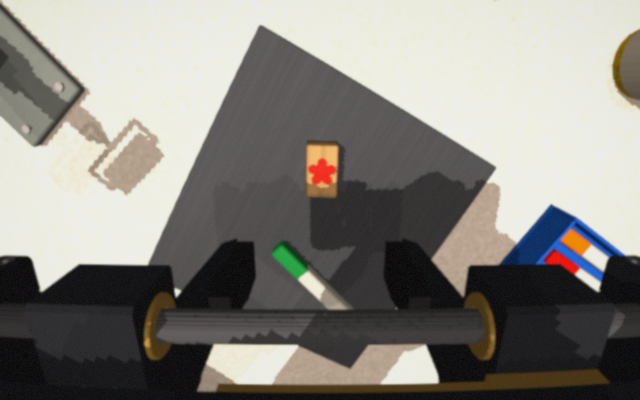

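The wrist view shows the flower at (322,172), against a prediction of (324,173), and the stamp is square to the fingers. I'll descend and grip.

```bash
python3 -m handwheel '[[[0.4,0.3,3,0,0,-1,6],[0,0,4,0,0,0,6],[0,0,4,0,0,0,6],[0,0,3,0,0,0,6],[0,0,2,0,0,0,6],[0,0,1,0,0,0,6],[0,0,0.9,0,0,0,6],[0,0,0,0,0,0,6],[0,0,0,0,0,0,2],[0,0,0,0,0,0,2],[0,0,0,0,0,0,2],[0,0,0,0,0,0,2]]]' 15
python3 -m handwheel '[[[0,0,0,0,0,0,2],[0,0,0,0,0,0,2],[0,0,0,0,0,0,2],[0,0,-1,0,0,0,2],[0,0,-3,0,0,0,2],[0,0,-3,0,0,0,2],[0,0,-3,0,0,0,2],[0,0,0,0,0,0,2]]]'
python3 - <<'E'
from h import *
th=np.radians(-83)
y=np.radians(7); p=np.array([.411,-.323])+[-.033*np.cos(y),-.033*np.sin(y)]
go([*p,.1],np.array([[-np.sin(th),np.cos(th),0],[np.cos(th),np.sin(th),0],[0,0,-1]]))
print(p)
E
```

```text
clock: 3.35
tool_pos: [0.5972, 0.0327, 0.0102]
tcp_rot: [0.956, 0.292, 0.0, 0.0]
contact_force: [-0.9, 0.1, -0.3]
finger_gap: 0.34
grasp_force: 0.1
clock: 4.15
tool_pos: [0.5989, 0.0325, 0.1142]
tcp_rot: [0.956, 0.292, 0.003, 0.002]
contact_force: [0.6, 0.5, -0.9]
finger_gap: 0.316
grasp_force: 15.0
shift cm (tool) [-38.39  17.49   1.29] turn deg [ 0.21 -0.38 26.95]
[ 0.37824598 -0.32702169]
```

```bash
python3 -m handwheel '[[[-3.2,1.46,0,0,0,0,2],[-3.2,1.46,0,0,0,0,2],[-3.2,1.46,0,0,0,0,2],[-3.2,1.46,0,0,0,0,2],[-3.2,1.46,0,0,0,0,2],[-3.2,1.46,0,0,0,0,2],[-3.2,1.46,0,0,0,0,2],[-3.2,1.46,0,0,0,0,2],[-3.2,1.46,0,0,0,0,2],[-3.2,1.46,0,0,0,0,2],[-3.2,1.46,0,0,0,0,2],[-3.2,1.46,0,0,0,0,2]]]'
python3 -m handwheel '[[[0,0,0,0,0,6.75,2],[0,0,0,0,0,6.75,2],[0,0,0,0,0,6.75,2],[0,0,0,0,0,6.75,2],[0,0,0,0,0,0,2],[0,0,0,0,0,0,2]]]'
python3 - <<'E'
from h import *
th=np.radians(-83)
go([.378,-.327,.012],np.array([[-np.sin(th),np.cos(th),0],[np.cos(th),np.sin(th),0],[0,0,-1]]))
i=snap('wrist','w2'); print(r.observe()['tool_pos'],[proj(i,p).round() for p in ([.411,-.323,.04],[.378,-.327,.004])])
E
```

```text
clock: 5.35
tool_pos: [0.3752, -0.3279, 0.1093]
tcp_rot: [0.956, 0.292, -0.0, -0.0]
contact_force: [0.6, -0.4, -0.3]
finger_gap: 0.317
grasp_force: 15.0
clock: 5.95
tool_pos: [0.3762, -0.3269, 0.1094]
tcp_rot: [0.998, 0.062, -0.0, -0.0]
contact_force: [-0.1, -0.6, -0.1]
finger_gap: 0.317
grasp_force: 15.0
shift cm (tool) [0.18 0.04 9.74] turn deg [-0.04  0.02  0.13]
[ 0.37624769 -0.32694332  0.10947031] [array([321., 156.]), array([320., 191.])]
```

View pics/w2.png

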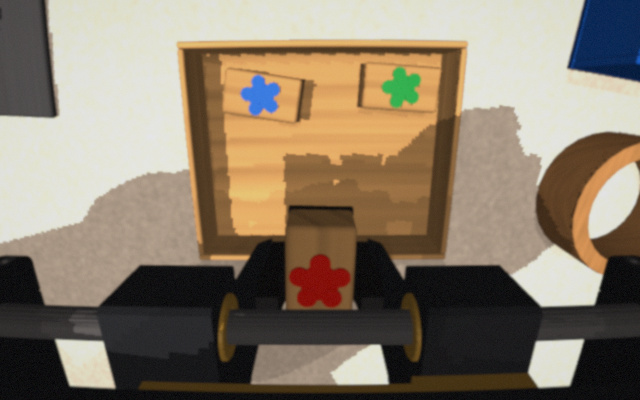

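The stamp is held and square. The tray rim spans rows 43–258, and the target spot at row 191 is clear. I'll set it down.

```bash
python3 -m handwheel '[[[0.4,0,2,0,0,0,2],[0,0,3,0,0,0,2],[0,0,2,0,0,0,2],[0,0,1.5,0,0,0,2],[0,0,0.8,0,0,0,2],[0,0,0.4,0,0,0,2],[0,0,0.2,0,0,0,2],[0,0,0.1,0,0,0,2],[0,0,0.1,0,0,0,2],[0,0,0,0,0,0,2],[0,0,0,0,0,0,2]]]'
```

```text
clock: 7.1
tool_pos: [0.3804, -0.3267, 0.009]
tcp_rot: [0.998, 0.061, 0.0, 0.0]
contact_force: [0.2, -0.0, 0.1]
finger_gap: 0.317
grasp_force: 15.0
```

```bash
python3 -m handwheel '[[[0,0,0.1,0,0,0,2],[0,0,0,0,0,0,3],[0,0,0,0,0,0,3.5],[0,0,0,0,0,0,4],[0,0,0,0,0,0,4],[0,0,-2,0,0,0,4],[0,0,-4,0,0,0,4],[0,0,-5,0,0,0,4],[0,0,-3,0,0,0,4],[0,0,0,0,0,0,4]]]'
python3 - <<'E'
from h import *
snap('wrist','w3')
th=np.radians(-15.7)
go([.490,-.031,.15],np.array([[-np.sin(th),np.cos(th),0],[np.cos(th),np.sin(th),0],[0,0,-1]]))
print(r.observe()['q'])
E
```

```text
clock: 8.1
tool_pos: [0.3815, -0.328, 0.1517]
tcp_rot: [0.998, 0.061, 0.002, 0.003]
contact_force: [0.4, -0.1, -1.2]
finger_gap: 0.453
grasp_force: 0.0
shift cm (tool) [ 14.43 -28.07  -0.15] turn deg [ 2.100e-01  2.000e-02 -6.735e+01]
[-9.43634173e-01  3.52665658e-01  1.69232540e+00 -5.47925844e-06
  1.09305551e+00  5.05875954e-01]
```

```bash
python3 -m handwheel '[[[1.8,-3.5,0,0,0,0,5],[1.8,-3.5,0,0,0,0,5],[1.8,-3.5,0,0,0,0,5],[1.8,-3.5,0,0,0,0,5],[1.8,-3.5,0,0,0,0,5],[1.8,-3.5,0,0,0,0,5],[1.8,-3.5,0,0,0,0,5],[1.8,-3.5,0,0,0,0,5],[0,0,0,0,0,-8.4,5],[0,0,0,0,0,-8.4,5],[0,0,0,0,0,-8.4,5],[0,0,0,0,0,-8.4,5]]]'
python3 -m handwheel '[[[0,0,0,0,0,-8.4,5],[0,0,0,0,0,-8.4,5],[0,0,0,0,0,-8.4,5],[0,0,0,0,0,-8.4,5],[0,0,0,0,0,0,5],[0,0,0,0,0,0,5]]]'
python3 - <<'E'
from h import *
i=snap('wrist','w4')
th=np.radians(-15.7)
go([.490,-.031,.012],np.array([[-np.sin(th),np.cos(th),0],[np.cos(th),np.sin(th),0],[0,0,-1]]))
print([proj(i,p).round(1) for p in ([.5056,.0245,.022],[.4743,-.0865,.022],[.49,-.031,.022])])
a=cv2.imread('pics/w3.png');b=cv2.imread('pics/w4.png')
c=np.zeros((520,800,3),np.uint8);c[:250,:400]=cv2.resize(a,(400,250));c[120:520,160:800]=b
c[:120,:192]=cv2.resize(a,(192,120));cv2.imwrite('pics/w4c.png',c)
E
```

```text
clock: 9.35
tool_pos: [0.4887, -0.0309, 0.1459]
tcp_rot: [0.937, 0.349, -0.001, -0.001]
contact_force: [-0.1, -0.7, 0.5]
finger_gap: 0.565
grasp_force: 0.0
clock: 9.95
tool_pos: [0.489, -0.0311, 0.1467]
tcp_rot: [0.799, 0.601, -0.001, -0.001]
contact_force: [-0.6, 0.6, -0.2]
finger_gap: 0.571
grasp_force: 0.0
shift cm (tool) [ 0.04  0.1  13.5 ] turn deg [-0.08 -0.   -0.36]
[array([321.1, 113.4]), array([321.8, 252.1]), array([321.6, 186.8])]
```

View pics/w4c.png

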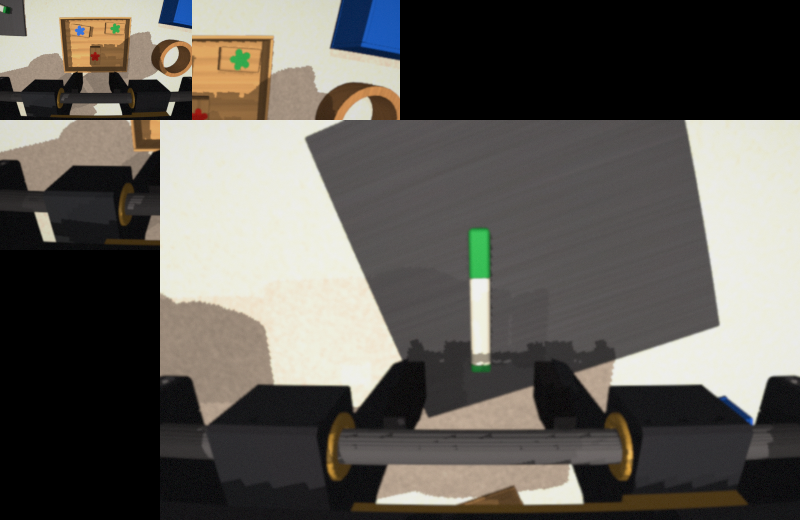

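The stamp lies in the wood tray. The marker runs from (320,110) to (320,252), upright and matching the prediction. I'll grasp it.

```bash
python3 -m handwheel '[[[0,0.1,3,0,0,0,5],[0,0,4,0,0,0,5],[0,0,3,0,0,0,5],[0,0,2,0,0,0,5],[0,0,1,0,0,0,5],[0,0,0.7,0,0,0,5],[0,0,0,0,0,0,5],[0,0,0,0,0,0,1],[0,0,0,0,0,0,1],[0,0,0,0,0,0,1],[0,0,0,0,0,0,1],[0,0,0,0,0,0,1]]]' 15
python3 -m handwheel '[[[0,0,0,0,0,0,1],[0,0,0,0,0,0,1],[0,0,0,0,0,0,1],[0,0,-1,0,0,0,1],[0,0,-3,0,0,0,1],[0,0,-3,0,0,0,1],[0,0,-3,0,0,0,1],[0,0,0,0,0,0,1]]]'
python3 - <<'E'
from h import *
th=np.radians(0)
go([.621-.032,-.272,.105],np.array([[-np.sin(th),np.cos(th),0],[np.cos(th),np.sin(th),0],[0,0,-1]]))
E
```

```text
clock: 11.2
tool_pos: [0.4905, -0.0316, 0.011]
tcp_rot: [0.798, 0.603, 0.0, 0.0]
contact_force: [-0.7, 0.2, 2.9]
finger_gap: 0.178
grasp_force: 15.0
clock: 12.0
tool_pos: [0.4921, -0.032, 0.1145]
tcp_rot: [0.798, 0.603, 0.002, 0.003]
contact_force: [0.8, -0.3, -0.4]
finger_gap: 0.181
grasp_force: 15.0
shift cm (tool) [-20.45  15.87   1.06] turn deg [  0.4    0.06 -15.85]
```

```bash
python3 -m handwheel '[[[-2.55,1.98,0,0,0,0,1],[-2.55,1.98,0,0,0,0,1],[-2.55,1.98,0,0,0,0,1],[-2.55,1.98,0,0,0,0,1],[-2.55,1.98,0,0,0,0,1],[-2.55,1.98,0,0,0,0,1],[-2.55,1.98,0,0,0,0,1],[-2.55,1.98,0,0,0,0,1],[0,0,0,0,0,-8,1],[0,0,0,0,0,-8,1],[0,0,0,0,0,0,1],[0,0,0,0,0,0,1]]]'
python3 - <<'E'
from h import *
th=np.radians(0)
go([.621-.032,-.272,.010],np.array([[-np.sin(th),np.cos(th),0],[np.cos(th),np.sin(th),0],[0,0,-1]]))
i=snap('wrist','w5'); print([proj(i,p).round() for p in ([.621,-.272,.04],[.589,-.272,.004])])
E
```

```text
clock: 13.2
tool_pos: [0.5868, -0.2708, 0.1102]
tcp_rot: [0.708, 0.707, -0.0, -0.0]
contact_force: [0.1, -0.4, 0.2]
finger_gap: 0.18
grasp_force: 15.0
shift cm (tool) [-0.12  0.23 10.02] turn deg [-0.04 -0.03 -0.07]
[array([372., 212.]), array([323., 196.])]
```

View pics/w5.png

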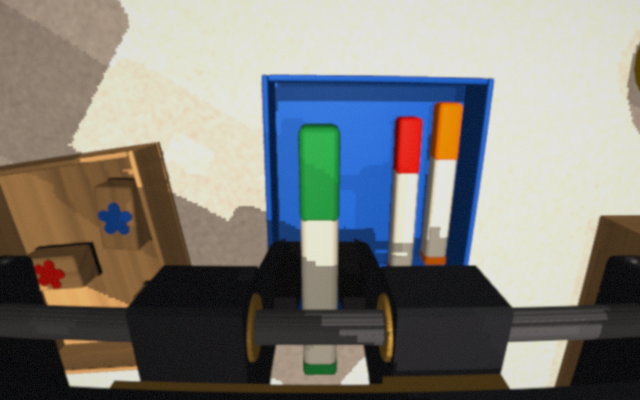

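The marker is over the empty half of the blue tray. The rim spans columns 265–490 and the other markers are at 405 and 445. I'll set it down.

```bash
python3 -m handwheel '[[[0,0.4,2,0,0,0,1],[0,0,3,0,0,0,1],[0,0,2,0,0,0,1],[0,0,1.5,0,0,0,1],[0,0,0.8,0,0,0,1],[0,0,0.4,0,0,0,1],[0,0,0.2,0,0,0,1],[0,0,0.1,0,0,0,1],[0,0,0,0,0,0,1],[0,0,0,0,0,0,1]]]'
```

```text
clock: 14.25
tool_pos: [0.5912, -0.2712, 0.0112]
tcp_rot: [0.706, 0.708, 0.0, 0.0]
contact_force: [0.2, 0.5, -0.5]
finger_gap: 0.176
grasp_force: 15.0
```

```bash
python3 -m handwheel '[[[0,0,0.1,0,0,0,1],[0,0,0.1,0,0,0,1],[0,0,0,0,0,0,1],[0,0,0,0,0,0,2],[0,0,0,0,0,0,2.5],[0,0,0,0,0,0,3],[0,0,0,0,0,0,3],[0,0,-2,0,0,0,3],[0,0,-4,0,0,0,3],[0,0,-5,0,0,0,3],[0,0,-5,0,0,0,3],[0,0,-5,0,0,0,3]]]'
python3 - <<'E'
from h import *
i=snap('wrist','w6')
s=r.observe();print(s['tool_pos'],s['q'].round(3) if hasattr(s['q'],'round') else s['q'])
snap('scene','s2')
E
```

```text
clock: 15.45
tool_pos: [0.5907, -0.2708, 0.2209]
tcp_rot: [0.706, 0.708, 0.0, 0.0]
contact_force: [0.2, -1.0, -0.5]
finger_gap: 0.342
grasp_force: 0.0
[ 0.59274545 -0.27212457  0.23035092] [-0.61   0.601  1.087  0.     1.44  -0.612]
```

```bash
cat >> h.py <<'E'
def rollR(h,el):
    h,el=np.radians(h),np.radians(el); x=np.array([np.cos(el)*np.cos(h),np.cos(el)*np.sin(h),np.sin(el)]); y=np.array([-np.sin(h),np.cos(h),0]); return np.c_[-x,y,np.cross(-x,y)],x
E
python3 - <<'E'
from h import *
M,u=rollR(-104,37);print(M.round(3))
go([.53,.375,.30],rollR(-104,0)[0])
a=cv2.imread('pics/s2.png');cv2.imwrite('pics/s2c.png',cv2.resize(a[50:320,180:450],(540,540)))
E
```

```text
[[ 0.193  0.97  -0.146]
 [ 0.775 -0.242 -0.584]
 [-0.602  0.    -0.799]]
shift cm (tool) [64.67 -6.02 -7.89] turn deg [ 0.66  0.34 14.16]
```

View pics/s2c.png

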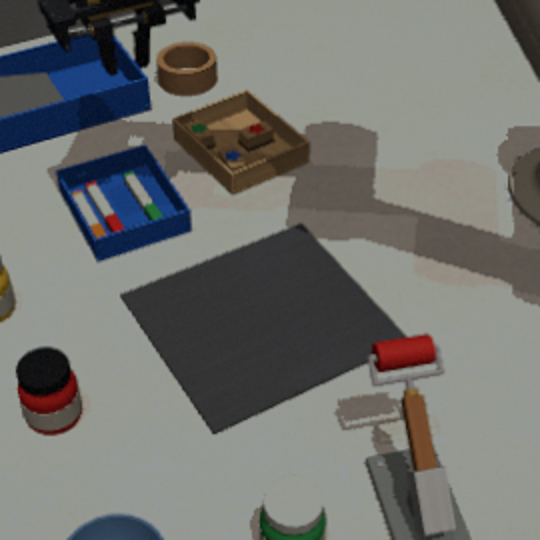

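The marker (140,195 in the crop) and the stamp (255,135) both lie in their trays. Next is the roller.

```bash
python3 -m handwheel '[[[0,-0.5,-4,0,0,0,6],[3.5,-0.5,-4,0,0,0,6],[4,-0.5,0,0,0,0,6],[4,-0.5,0,0,0,0,6],[4,-0.5,0,0,0,0,6],[4,-0.5,0,0,0,0,6],[4,-0.5,0,0,0,0,6],[4,-0.5,0,0,0,0,6],[4,-0.5,0,0,0,0,6],[4,-0.5,0,0,0,0,6],[4,-0.5,0,0,0,0,6],[4,-0.5,0,0,0,0,6]]]'
python3 -m handwheel '[[[4,0,0,0,0,0,6],[4,0,0,0,0,0,6],[4,0,0,0,0,0,6],[4,0,0,0,0,0,6],[4,0,0,0,0,0,6],[0,0,0,0,0,7,6],[0,0,0,0,0,7,6],[0,0,0,0,0,0,6],[0,0,0,0,0,0,6]]]'
python3 - <<'E'
from h import *
M,u=rollR(-104,37)
g=np.array([.5074,.2957,.101]); go(g+(.0187-.12)*M[:,2],M)
E
```

```text
clock: 16.75
tool_pos: [0.5297, 0.1632, 0.2955]
tcp_rot: [0.706, 0.708, -0.0, -0.0]
contact_force: [0.3, 0.0, -0.5]
finger_gap: 0.679
grasp_force: 0.0
clock: 17.65
tool_pos: [0.5297, 0.3615, 0.2957]
tcp_rot: [0.786, 0.618, -0.0, -0.0]
contact_force: [-0.6, -0.3, -0.3]
finger_gap: 0.68
grasp_force: 0.0
shift cm (tool) [-0.82 -0.57 11.38] turn deg [  0.07 -36.98   0.32]
```

```bash
python3 -m handwheel '[[[0,0,0,0,-7.4,0,6],[0,0,0,0,-7.4,0,6],[0,0,0,0,-7.4,0,6],[0,0,0,0,-7.4,0,6],[0,0,0,0,-7.4,0,6],[0,0,0,0,0,0,6],[0,0,0,0,0,0,6]]]'
python3 - <<'E'
from h import *
M,u=rollR(-104,37)
g=np.array([.5074,.2957,.101]); go(g+(.0187-.10)*M[:,2],M); print(r.observe()['q'])
i=snap('wrist','w7')
print([proj(i,p).round() for p in ([.4942,.2433,.1418],[.5194,.3454,.0763],[.5029,.2768,.1172],g)])
E
```

```text
clock: 18.35
tool_pos: [0.53, 0.3617, 0.2955]
tcp_rot: [0.746, 0.586, -0.249, 0.195]
contact_force: [0.1, -0.4, 0.1]
finger_gap: 0.681
grasp_force: 0.0
shift cm (tool) [ 6.13 -0.59 11.6 ] turn deg [ 0.08 -0.15  0.23]
[ 0.57593959  0.92937509  0.46862436 -0.5218547   2.17570487  0.60932989]
[array([314., 174.]), array([313.,  42.]), array([314., 132.]), array([314., 105.])]
```

View pics/w7.png

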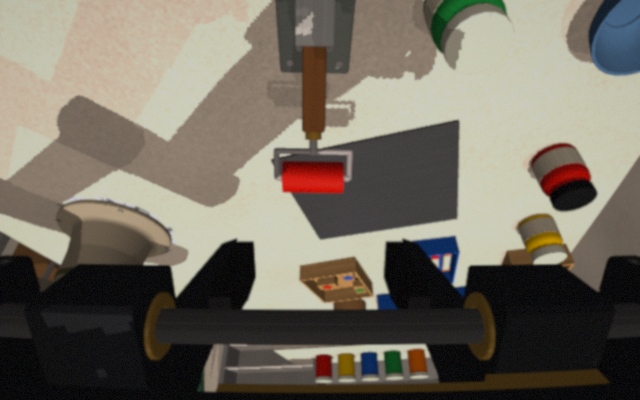

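The wrist view agrees with the model: drum at (313,177), mouth at (313,45), and the handle upright at column 313. I'll approach.

```bash
python3 -m handwheel '[[[3,-0.3,0,0,0,0,6],[3.1,-0.3,2,0,0,0,6],[0,0,4,0,0,0,6],[0,0,4,0,0,0,6],[0,0,1.5,0,0,0,6],[0,0,0,0,0,0,6],[0,0,0,0,0,0,6]]]'
python3 - <<'E'
from h import *
M,u=rollR(-104,37)
g=np.array([.5074,.2957,.101]); go(g+.0187*M[:,2],M)
i=snap('wrist','w8')
print([proj(i,p).round() for p in ([.4942,.2433,.1418],[.5194,.3454,.0763],[.5029,.2768,.1172],g)])
E
```

```text
clock: 19.1
tool_pos: [0.5206, 0.3454, 0.1731]
tcp_rot: [0.747, 0.585, -0.248, 0.196]
contact_force: [0.1, 0.2, 0.9]
finger_gap: 0.682
grasp_force: 0.0
shift cm (tool) [ 0.19 -0.11 10.72] turn deg [ 0.19 -0.21  0.01]
[array([319., 283.]), array([318., 119.]), array([319., 232.]), array([319., 198.])]
```

View pics/w8.png

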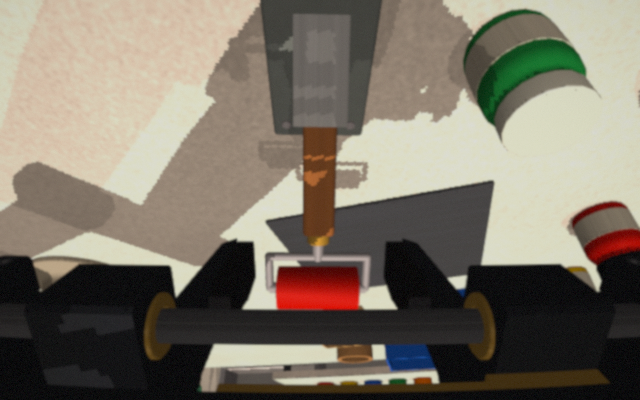

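The handle is at column 319, dead centre, and the ferrule at row 240 is about 4 mm further toward the drum than predicted. I'll descend and grip.

```bash
python3 -m handwheel '[[[-0.3,-0.1,3,0,0,0,6],[0,0,3,0,0,0,6],[0,0,2,0,0,0,6],[0,0,1.5,0,0,0,6],[0,0,1.2,0,0,0,6],[0,0,0,0,0,0,6]]]'
python3 -m handwheel '[[[0,0,0,0,0,0,4],[0,0,0,0,0,0,3],[0,0,0,0,0,0,1.5],[0,0,0,0,0,0,1.5],[0,0,0,0,0,0,1.5],[0,0,0,0,0,0,1.5],[0,0,0,0,0,0,1.5],[0,0,0,0,0,0,1.5]]]' 40
```

```text
clock: 19.75
tool_pos: [0.5032, 0.2805, 0.0868]
tcp_rot: [0.747, 0.585, -0.25, 0.196]
contact_force: [0.7, 0.7, 0.7]
finger_gap: 0.676
grasp_force: 0.0
clock: 20.55
tool_pos: [0.5033, 0.2808, 0.0871]
tcp_rot: [0.746, 0.585, -0.249, 0.196]
contact_force: [0.9, 1.1, 1.7]
finger_gap: 0.242
grasp_force: 40.0
```

Gripped at about 21 mm. I'll draw it along the sleeve.

```bash
python3 -m handwheel '[[[-0.4,0,-0.02,0,0,0,1.5],[-0.6,0,-0.03,0,0,0,1.5],[-0.7,0,-0.03,0,0,0,1.5],[-0.7,0,-0.03,0,0,0,1.5],[-0.7,0,-0.03,0,0,0,1.5]]]'
```

```text
clock: 21.05
tool_pos: [0.4972, 0.2569, 0.1073]
tcp_rot: [0.746, 0.585, -0.25, 0.196]
contact_force: [-0.1, 1.7, -1.2]
finger_gap: 0.24
grasp_force: 39.9
```

```bash
python3 -m handwheel '[[[-0.8,0,-0.04,0,0,0,1.5],[-0.8,0,-0.04,0,0,0,1.5],[-0.8,0,-0.04,0,0,0,1.5],[-0.8,0,-0.04,0,0,0,1.5],[-1,0,-0.05,0,0,0,1.5],[-1,0,-0.05,0,0,0,1.5],[-1,0,-0.05,0,0,0,1.5],[-1,0,-0.05,0,0,0,1.5],[-2,0,-2,0,0,0,1.5],[-2,0,-2,0,0,0,1.5],[0,0,0,0,0,0,1.5],[0,0,0,0,0,0,1.5]]]'
python3 - <<'E'
from h import *
snap('wrist','w9')
M,u=rollR(-104,0)
g=np.array([.544,.007,.22])-.068*u; go(g+.0187*M[:,2],M)
E
```

```text
clock: 22.25
tool_pos: [0.4821, 0.196, 0.2089]
tcp_rot: [0.747, 0.585, -0.25, 0.196]
contact_force: [-0.2, 0.3, -0.8]
finger_gap: 0.242
grasp_force: 39.9
shift cm (tool) [-7.63 10.57  6.6 ] turn deg [-0.   37.06  0.17]
```

```bash
python3 -m handwheel '[[[0,0,0,0,5.3,0,1.5],[0,0,0,0,5.3,0,1.5],[0,0,0,0,5.3,0,1.5],[0,0,0,0,5.3,0,1.5],[0,0,0,0,5.3,0,1.5],[0,0,0,0,5.3,0,1.5],[0,0,0,0,5.2,0,1.5],[-1,1,-0.3,0,0,0,1.5],[-2,2.1,-0.3,0,0,0,1.5],[-2,2.1,-0.3,0,0,0,1.5],[-2,2.1,0,0,0,0,1.5],[-2,2.1,0,0,0,0,1.5]]]'
python3 -m handwheel '[[[-1,1.1,0,0,0,0,1.5],[0,0,0,0,0,0,1.5],[0,0,0,0,0,0,1.5],[0,0,0,0,0,0,1.5]]]'
python3 - <<'E'
from h import *
for n in('top','scene','wrist'): snap(n,n+'9')
f=lambda n,x,y:cv2.resize(cv2.imread('pics/'+n+'9.png')[y:y+150,x:x+200],(400,300),interpolation=cv2.INTER_CUBIC)
c=np.zeros((600,800,3),np.uint8);c[:300,:400]=f('top',220,130);c[:300,400:]=f('scene',220,120);c[300:,:480]=cv2.resize(cv2.imread('pics/wrist9.png'),(480,300))
cv2.imwrite('pics/fin.png',c)
E
```

```text
clock: 23.5
tool_pos: [0.5526, 0.0847, 0.2172]
tcp_rot: [0.787, 0.617, -0.002, 0.0]
contact_force: [0.4, 0.1, -1.1]
finger_gap: 0.237
grasp_force: 39.9
clock: 23.9
tool_pos: [0.5598, 0.075, 0.2181]
tcp_rot: [0.787, 0.617, -0.0, 0.0]
contact_force: [-0.2, -0.8, -0.6]
finger_gap: 0.242
grasp_force: 39.9
```

View pics/fin.png

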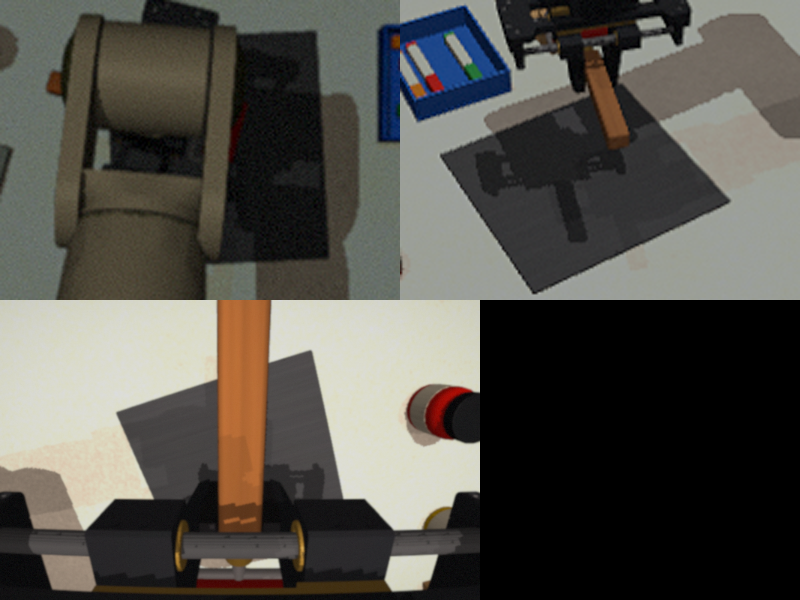

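The roller is held by the handle over the board. I'll check that it is level by triangulating the heel and projecting a level handle into the wrist image.

Run:
```python
from h import *
S,T,W=load('scene9'),load('top9'),load('wrist9')
x,e=tri([(S,(328.5,190)),(T,(244,171))]);print('heel',x.round(4),e)
s=r.observe();M=R.from_quat(s['tcp_rot']).as_matrix();p=s['tool_pos']-.0187*M[:,2];print('grasp',p.round(3))
im=cv2.imread('pics/wrist9.png').astype(int)
br=(im[...,2]-im[...,0]>60)
for row in(5,60,120,180,220,260):
    c=np.where(br[row,240:400])[0]; print(row,c.min()+240,c.max()+240)
for el in(-15,-8,0,8,15):   # drum-up elevation
    Q=M@R.from_euler('y',-np.array(el),degrees=True).as_matrix()
    print(el,[[proj(W,p+Q@np.array([xx,yy,-.01])).round(0).tolist() for yy in(-.011,.011)] for xx in(.02,.05,.08)])
    print('   heel scene',proj(S,p+Q@[.11,0,0]).round(1),'top',proj(T,p+Q@[.11,0,0]).round(1))
```

```text
heel [0.5892 0.1842 0.2398] [0.5, 0.5]
grasp [0.56  0.075 0.237]
5 290 359
60 290 357
120 290 355
180 291 352
220 291 351
260 292 349
-15 [[[290.0, 262.0], [352.0, 262.0]], [[286.0, 190.0], [357.0, 189.0]], [[280.0, 93.0], [363.0, 93.0]]]
   heel scene [328.7 177.8] top [245.3 171.5]
-8 [[[291.0, 255.0], [351.0, 255.0]], [[287.0, 177.0], [355.0, 177.0]], [[283.0, 82.0], [359.0, 82.0]]]
   heel scene [329.  183.7] top [244.8 172.1]
0 [[[291.0, 247.0], [351.0, 247.0]], [[289.0, 167.0], [353.0, 167.0]], [[287.0, 75.0], [356.0, 75.0]]]
   heel scene [329.  189.7] top [245.3 173. ]
8 [[[292.0, 241.0], [350.0, 241.0]], [[290.0, 161.0], [351.0, 161.0]], [[289.0, 75.0], [352.0, 75.0]]]
   heel scene [328.7 194.8] top [246.7 174.1]
15 [[[292.0, 237.0], [350.0, 237.0]], [[292.0, 157.0], [350.0, 157.0]], [[292.0, 78.0], [350.0, 78.0]]]
   heel scene [328.2 198.6] top [248.8 175.3]
```

The roller is level within about 2°, and its drum is at about (0.544, 0.009, 0.237), over the board's middle.

```bash
python3 -c "
from workcell import r
print(r.hand_in())"
```

```text
the job is handed in; nothing more can be done
None
```

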